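# Snap the dust lid onto the lens-parts tub

### The job

The cleaned lens parts are back in the round tub and its clear snap lid has been laid loosely on top of the three orange spring catches. Press the lid down with the fingertips beside each catch, one catch after another, until every one has clicked over the edge of the lid, then leave the tub clear. Only press: use no more force than a firm thumb, don't lift the lid off, and leave everything else on the table where it is.

Things in the scene. Friction and masses are not known exactly. Their poses are not given: they have to be found in the camera images.
- tub: Round white parts tub, 130 mm across, 38 mm high to its rim, 155 mm over its three orange catches, whose heads rise to 54 mm. Stands on the table, does not move. Origin: centre of its underside, table height, z up; x points at catch 1; catch 2 is 120 and catch 3 240 degrees counter-clockwise from it, seen from above. A soft black sealing cord lies on the rim, its top at 43 mm.
- lid: Loose clear round lid, grey rim, 136 mm across, 3 mm thick, 90 g. A grey lug reaches out to 72 mm from its centre at each catch, notched so that the lid cannot turn; ribs keep it centred. Origin: centre of its underside, z up, x at catch 1. Laid loosely it lies level on the slanted catch heads, underside 50 mm above the table; with all catches shut 42 to 43 mm.
- thumb_1 (a point): Centre of the top of ridged round thumb pad 1 on the lid (25 mm across, 1.5 mm high), 50 mm from the lid's centre, straight inward of catch 1: press straight down here. 54 mm above the table while loose, 48 mm as this catch clicks, 47 mm when all are shut. Before the click the lid springs up again if let go; after it the lug stays under the catch.
- thumb_2 (a point): Centre of the top of ridged round thumb pad 2 on the lid (25 mm across, 1.5 mm high), 50 mm from the lid's centre, straight inward of catch 2: press straight down here. 54 mm above the table while loose, 48 mm as this catch clicks, 47 mm when all are shut. Before the click the lid springs up again if let go; after it the lug stays under the catch.
- thumb_3 (a point): Centre of the top of ridged round thumb pad 3 on the lid (25 mm across, 1.5 mm high), 50 mm from the lid's centre, straight inward of catch 3: press straight down here. 54 mm above the table while loose, 48 mm as this catch clicks, 47 mm when all are shut. Before the click the lid springs up again if let go; after it the lug stays under the catch.
- edge_1 (a point): Top face of the lid's lug at catch 1, 1 mm in from the end of the lug and 71 mm from the lid's centre. About 53 mm above the table while loose, 45 to 46 mm when held under the catch.
- edge_2 (a point): Top face of the lid's lug at catch 2, 1 mm in from the end of the lug and 71 mm from the lid's centre. About 53 mm above the table while loose, 45 to 46 mm when held under the catch.
- edge_3 (a point): Top face of the lid's lug at catch 3, 1 mm in from the end of the lug and 71 mm from the lid's centre. About 53 mm above the table while loose, 45 to 46 mm when held under the catch.
- catch_1 (a joint): Lean of orange catch 1, rad: 0 upright (before and after the click), up to about 0.1 while the lug forces it outward; a spring returns it. Pressing takes 7 to 15 N; after the click the cord resists softly (2.5 N/mm), then the hard rim about 4 mm lower. Its 12 mm wide head begins 69 mm from the tub's centre, underside 45.5 mm above the table.
- catch_2 (a joint): Lean of orange catch 2, rad: 0 upright (before and after the click), up to about 0.1 while the lug forces it outward; a spring returns it. Pressing takes 7 to 15 N; after the click the cord resists softly (2.5 N/mm), then the hard rim about 4 mm lower. Its 12 mm wide head begins 69 mm from the tub's centre, underside 45.5 mm above the table.
- catch_3 (a joint): Lean of orange catch 3, rad: 0 upright (before and after the click), up to about 0.1 while the lug forces it outward; a spring returns it. Pressing takes 7 to 15 N; after the click the cord resists softly (2.5 N/mm), then the hard rim about 4 mm lower. Its 12 mm wide head begins 69 mm from the tub's centre, underside 45.5 mm above the table.
- film_camera: Bystander: 35 mm camera body on its back, 101x157x47 mm; origin under its centre.
- solvent_flask: Bystander: conical flask with a maroon cap, 84 mm across, 108 mm high; origin under its centre.
- slim_driver: Bystander: silver precision screwdriver lying near the table's left edge, 17x142x17 mm along its y axis; origin under its centre.
- cup_driver: Bystander: silver cup tool lying down, 24x109x24 mm along its y axis; origin under its centre.
- ring_pliers: Bystander: small dark snap-ring pliers, 81x38x11 mm; origin under its centre.
- red_cutter: Bystander: red snap-off cutter, blade shut, lying near the table's front edge, 14x118x14 mm; origin under its centre.
- oil_syringe: Bystander: clear dosing syringe lying down, 23x122x19 mm along its y axis; origin under its centre.

How it is judged:
By the outcome, as a careful person would: the job done as asked, in the order asked, and still so for the second after the job is handed in, with the robot touching nothing.
It also fails if it takes over 45 s, if anything falls off the work surface, if the arm or the gripper's body presses on something with over 40 N, if the wrist force passes 120 N, or if a joint passes its speed limit or range.

### The arm

A 6-joint arm with a two-finger parallel gripper is mounted at the origin on a cart in front of the work surface, level with it; the furniture and walls round the work are solid. World frame = base frame: x ahead of the robot, y to its left, z up, the work surface at z = 0. Lengths are in mm, angles in rad, forces in N, time in s.
With the tool pointing down it reaches from about 275 to 825 mm from the base axis. Payload 4.9 kg.
Tool frame: the origin (TCP) lies at the very end of the fingers, on their centre line; the grasp point (between the pads) lies 19 mm behind it; z points along the fingers, y is the line along which they close (so a half turn about z gives the same grasp; the last joint's range is limited). The gripper opens to 85 mm and grips with 20 to 120 N. Pads are 22 mm wide; open, the fingers measure 114 mm over their backs; the gripper's body (76 mm by 85 mm) begins 54 mm behind the grasp point. The pads swing forward as they close: fully open they stand 13 mm farther back than shut.
Start: joints at [1.142, 0.326, -0.193, 1.052, 0, 1.437], TCP at [159.796, 526.292, 206.781] pointing down, gripper open.
Joint ranges: [-2.65, 2.65], [-0.97, 1.79], [-1.3, 1.35], [-1.93, 2.1], [-1.47, 1.37], [-3.14, 3.14]. Speed limits (rad/s): [2.57, 2.57, 3.14, 3.14, 3.14, 3.14].

### API

Orientations are given as [roll, pitch, yaw] about the fixed x, y, z axes, in that order (R = Rz(yaw) Ry(pitch) Rx(roll)).
In Python, from bench import bot, solve_ik, imaging gives the robot as it stands. Calls block until the motion is done:
- bot.move_ptp(position, orientation): joint-space move of the TCP to a pose.
- bot.movel(position, rot=None, max_speed=150, threshold=None): straight line of the TCP; rot=None keeps the orientation; max_speed is the mean speed in mm/s. With threshold (N) it stops when the force on the tool has changed by that much, and returns True; else False.
- bot.move_j(angles): joint-space move.
- bot.grip(opening, effort=None): opening from 0.0 (shut) to 1.0 (fully open); effort is the grip in N (None keeps the last); returns when the fingers have stopped.
- bot.dwell(seconds).
- solve_ik(position, orientation): joint angles nearest the present ones, or None.
- bot.get_state(): the state.
- imaging.capture(name): name is "scene" or "side" or "wrist"; returns the picture (420x560x3 uint8, blue, green, red); there is no depth.
- imaging.camera_model(name): a dict with "K" (3x3 intrinsics, pixels), "k1" (the pictures are not rectified: a ray, as slopes to the right and down, at radius r is drawn at 1 + k1 r^2 times it, then the intrinsics apply), "position" and "rotation" of the camera in the world. Camera axes: x right, y up, looking along -z (the intrinsics and any distortion apply to the point x, -y, -z); pixel columns grow to the right and rows downward; lengths in mm; the calibration is good to about 2 mm. A picture is of the moment at which its call begins: read the wrist's pose just before it. camera_model takes no time and is no camera call; for the wrist camera it gives the pose at the moment of the call.
A pose or a line that the arm cannot do raises bot.IKError and nothing moves.
- bot.sign_off(): hands the job in; it is judged then, once.
The state is a dict: "t": time; "qpos": joint angles; "joint_velocities": joint speeds; "effort": joint torques, N m; "tcp_pos": TCP position; "orientation": TCP orientation; "contact_force": force on the tool from outside, world axes, zero at the start; "wrist_torque": the same for the moment, N m; "opening": opening from 0.0 (shut) to 1.0 (fully open); "gripper_force": force on a finger pad.
Only numpy, scipy, OpenCV 4.12 (cv2) and the standard library are available. Lean on these libraries where they do the work, as an engineer would, in place of code of your own. Each camera call takes 0.05 s, during which the arm holds its last target. There are 200 camera calls.

## Working session

There is one attempt and no reset: what is moved stays moved. The work goes in short steps, each a Python script; the robot and the scene stay as the last script left them, time stands still between calls to the robot, and variables do not carry over. Pictures are saved under pics/ and viewed, at most 10 in all, crops included, and the job is handed in when it is done.

```bash
mkdir -p pics; ls; python3 - <<'E'
from bench import bot, imaging
import cv2
for n in ("scene","wrist"):
    cv2.imwrite(f"pics/{n}0.png",imaging.capture(n)); m=imaging.camera_model(n); print(n,m)
print(bot.get_state())
E
```

```text
pics
scene {'K': array([[400.87888899,   0.        , 275.93216538],
       [  0.        , 400.87888899, 214.695887  ],
       [  0.        ,   0.        ,   1.        ]]), 'k1': -0.1087001010953757, 'position': array([ -36.02817857, -360.67205469,  564.96063406]), 'rotation': array([ 0.92663448, -0.00959715, -0.8631949 ])}
wrist {'K': array([[316.99886972,   0.        , 279.60331048],
       [  0.        , 316.99886972, 209.35917293],
       [  0.        ,   0.        ,   1.        ]]), 'k1': 0.018871884314119847, 'position': array([ 93.96391979, 546.07859309, 372.96805529]), 'rotation': array([-0.2730562 ,  0.00159836,  1.27699982])}
{'t': 0.1, 'qpos': array([ 1.14178231e+00,  3.26847082e-01, -1.93459926e-01,  1.05202318e+00,
        1.73131682e-05,  1.43660904e+00]), 'joint_velocities': array([ 0.00104433, -0.00139105,  0.00244164, -0.00026337, -0.0008919 ,
        0.00085954]), 'effort': array([ 9.32626099e-04, -4.44237757e+01,  2.63038355e+01,  7.90454942e-03,
       -1.14969780e-04, -4.74998387e-07]), 'tcp_pos': array([159.56085941, 525.76928349, 206.10162447]), 'orientation': array([-3.14007490e+00, -2.22364374e-04,  2.84676574e+00]), 'contact_force': array([ 0.96091614, -0.64140376,  0.20452619]), 'wrist_torque': array([-0.00206324, -0.05610614,  0.03142611]), 'gripper_force': 0.0, 'opening': 1.0027944605960533}
```

View pics/scene0.png

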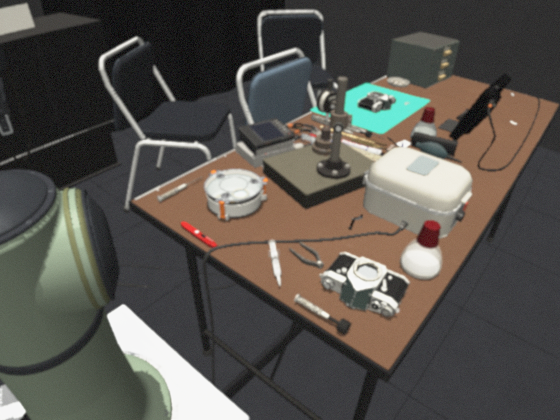

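View pics/wrist0.png

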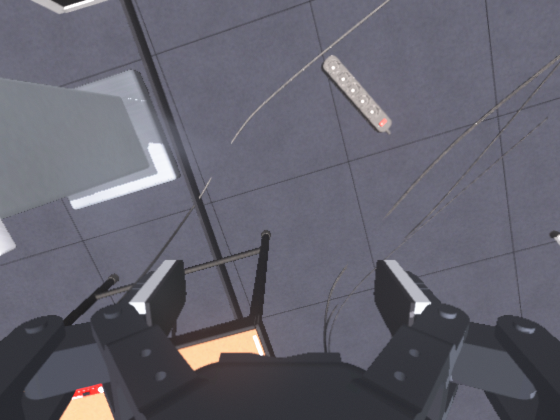

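The scene view shows the tub at about (235,193) with its orange catches, and the microscope on its box close by to the right. The wrist view shows only floor and a table corner.

```bash
cat > h.py <<'E'
import numpy as np, cv2
from scipy.spatial.transform import Rotation as Ro
from bench import bot, solve_ik, imaging
def ray(m,uv):
    K=m["K"]; d=np.array([m["k1"],0,0,0,0.])
    # model: x_d = x(1+k1 r^2) -> OpenCV convention
    p=cv2.undistortPoints(np.float64(uv).reshape(-1,1,2),K,d).reshape(-1,2)
    v=np.c_[p[:,0],-p[:,1],-np.ones(len(p))]
    return v@Ro.from_euler('xyz',m["rotation"]).as_matrix().T
def onplane(m,uv,z):
    v=ray(m,uv); o=np.array(m["position"]); return o+v*((z-o[2])/v[:,2])[:,None]
def proj(m,P):
    c=(np.atleast_2d(P)-m["position"])@Ro.from_euler('xyz',m["rotation"]).as_matrix()
    return cv2.projectPoints(c*[1,-1,-1],np.zeros(3),np.zeros(3),m["K"],np.array([m["k1"],0,0,0,0.]))[0].reshape(-1,2)
def orange(im,amin=15):
    h=cv2.cvtColor(im,cv2.COLOR_BGR2HSV)
    k=cv2.inRange(h,(6,130,110),(20,255,255))
    n,_,st,c=cv2.connectedComponentsWithStats(k)
    return [(int(st[i,4]),c[i].round(1)) for i in range(1,n) if st[i,4]>=amin]
E
python3 - <<'E'
from h import *
im=imaging.capture("scene"); m=imaging.camera_model("scene")
print(orange(im,6))
print("tub",onplane(m,[[235,187]],50), "box corners",onplane(m,[[264,170],[296,200]],30),"micro base",onplane(m,[[333,168]],40))
print(onplane(m,[[160,195],[205,185]],5),"red",onplane(m,[[180,224],[215,245]],5))
cv2.imwrite("pics/side0.png",imaging.capture("side"))
for q in [0]:
    c=onplane(m,[[235,187]],50)[0]
    for yaw in np.arange(-3,3.2,.5): print(yaw, solve_ik([c[0],c[1],220],[np.pi,0,yaw]))
E
```

```text
[(14, array([489.5, 105.3])), (15, array([289.9, 125.4])), (20, array([296.8, 130.6])), (17, array([212.8, 170.7])), (16, array([265.8, 179.2])), (12, array([264.6, 188.8])), (61, array([221.8, 209.3])), (6, array([187.5, 222.2]))]
tub [[507.21120558 224.39970348  50.        ]] box corners [[635.83050618 248.28278799  30.        ]
 [583.10194558 100.37657161  30.        ]] micro base [[749.91726347 109.75127745  40.        ]]
[[405.06501345 391.28280252   5.        ]
 [510.25516383 340.74299639   5.        ]] red [[364.28598734 260.23214715   5.        ]
 [367.96889789 147.39677224   5.        ]]
-3.0 [ 0.28343863  0.32648665 -0.15764442  1.08666525  0.          0.14184598]
-2.5 [ 0.28343863  0.32648665 -0.15764442  1.08666525  0.         -0.35815402]
-2.0 [ 0.28343863  0.32648665 -0.15764442  1.08666525  0.         -0.85815402]
-1.5 [ 0.28343863  0.32648665 -0.15764442  1.08666525  0.         -1.35815402]
-1.0 [ 0.28343863  0.32648665 -0.15764442  1.08666525  0.         -1.85815402]
-0.5 [ 0.28343863  0.32648665 -0.15764442  1.08666525  0.         -2.35815402]
0.0 [ 0.28343863  0.32648665 -0.15764442  1.08666525  0.         -2.85815402]
0.5 [ 0.28343863  0.32648665 -0.15764442  1.08666525  0.          2.92503128]
1.0 [ 0.28343863  0.32648665 -0.15764442  1.08666525  0.          2.42503128]
1.5 [ 0.28343863  0.32648665 -0.15764442  1.08666525  0.          1.92503128]
2.0 [ 0.28343863  0.32648665 -0.15764442  1.08666525  0.          1.42503128]
2.5 [ 0.28343863  0.32648665 -0.15764442  1.08666525  0.          0.92503128]
3.0 [ 0.28343863  0.32648665 -0.15764442  1.08666525  0.          0.42503128]
```

View pics/side0.png

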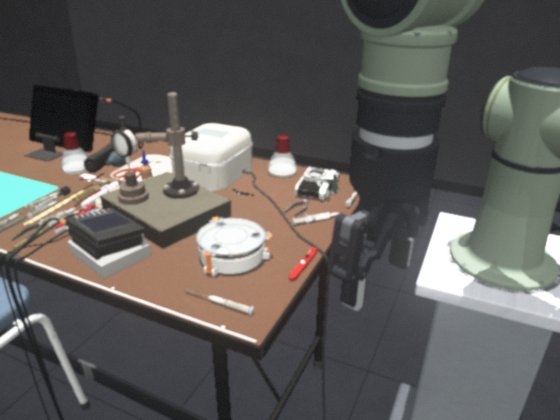

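The side view shows the tub at about (232,245), clear of the tall things, with catches at (210,262), (262,250) and (268,236). I'll shut the gripper and look from above.

```bash
python3 - <<'E'
from h import *
bot.grip(0.0,40)
bot.move_ptp([500,222,250],[np.pi,0,-2.86])
bot.dwell(.4)
m=imaging.camera_model("wrist"); im=imaging.capture("wrist")
s=bot.get_state(); print(s["t"],s["tcp_pos"],s["contact_force"],s["opening"])
for a,c in orange(im,15): print(a,c,onplane(m,[c],52)[0].round(1))
cv2.imwrite("pics/w1.png",im)
E
```

```text
3.0917 [499.88800706 222.22964982 249.98546583] [ 0.29800462 -0.62467458  0.33924771] 0.0006121071325625517
1302 [345.1  76.7] [371.6 258.   52. ]
59 [389.6  79.5] [361.1 304.5  52. ]
17 [384.9  88.5] [370.8 303.   52. ]
16 [402.   95.5] [372.4 323.3  52. ]
103 [276.6 126.3] [440.9 202.   52. ]
49 [346.6 216. ] [517.5 311.6  52. ]
36 [236.6 231.7] [573.9 189.6  52. ]
```

View pics/w1.png

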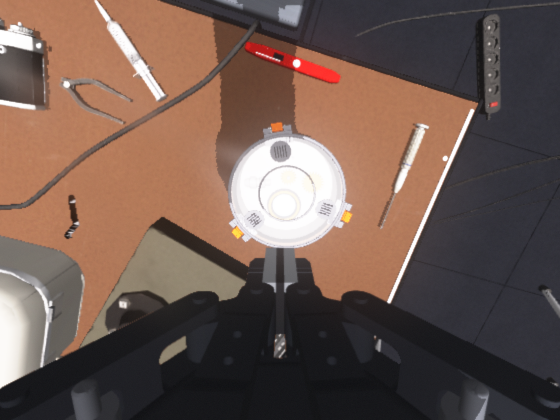

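The view shows the tub centred at about (287,190), with catches at (277,126), (347,216) and (237,232). Their thumb pads are at (281,152), (326,208) and (254,219). I'll zoom in to see the pad marks and measure pad positions.

```bash
python3 - <<'E'
from h import *
im=cv2.imread("pics/w1.png")
cv2.imwrite("pics/w1z.png",cv2.resize(im[112:257,215:365],None,fx=4,fy=4,interpolation=cv2.INTER_CUBIC))
m=imaging.camera_model("wrist")
print(onplane(m,[[281,152],[326,208],[254,219]],54).round(1))
c=np.array([510.8,234.4])
for a in np.deg2rad([-155.2,84.8,-35.2]): 
    p=[*(c+50*np.array([np.cos(a),np.sin(a)])),54]; print(np.round(p,1),proj(m,p))
E
```

```text
[[466.5 214.5  54. ]
 [514.6 284.2  54. ]
 [551.7 205.7  54. ]]
[465.4 213.4  54. ] [[280.36590416 150.8254997 ]]
[515.3 284.2  54. ] [[325.81488672 208.57766166]]
[551.7 205.6  54. ] [[253.94367516 218.96228744]]
```

View pics/w1z.png

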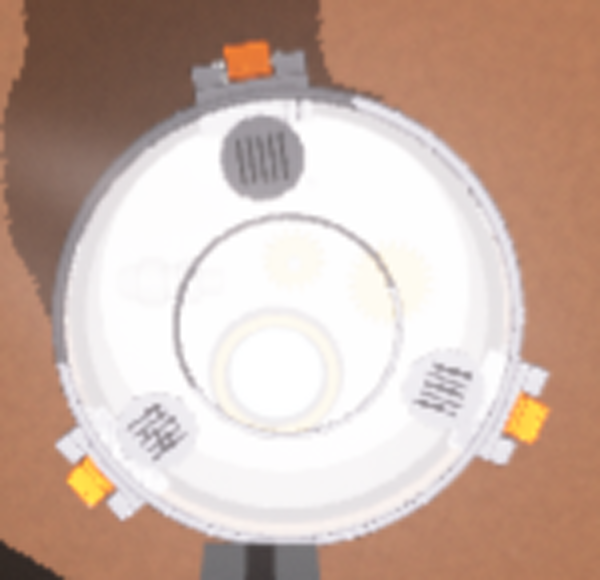

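The pads and predicted points agree to about 1 mm. Now I'll press the first pad in small steps while logging the force.

```bash
cat >> h.py <<'E'
C=np.array([511.1,234.6]); YAW=-2.86
def press(deg,zmin=46.6,fmax=24):
    a=np.deg2rad(deg); x,y=C+50*np.array([np.cos(a),np.sin(a)])
    bot.move_ptp([x,y,85],[np.pi,0,YAW]); bot.movel([x,y,58],max_speed=100); bot.dwell(.1)
    f0=bot.get_state()["contact_force"][2]; log=[]
    for z in [55,53.5,52.5,51.5,50.5,49.5,48.8,48.2,47.6,47.1,zmin]:
        hit=bot.movel([x,y,z],max_speed=12,threshold=fmax); s=bot.get_state()
        log.append((z,round(s["tcp_pos"][2],1),round(s["contact_force"][2]-f0,1)))
        if hit or log[-1][2]>fmax: log.append("STOP"); break
    bot.movel([x,y,85],max_speed=100)
    print(deg,log,"t",bot.get_state()["t"])
E
python3 - <<'E'
from h import *
press(-155.2)
E
```

```text
-155.2 [(55, np.float64(55.0), np.float64(-0.5)), (53.5, np.float64(53.4), np.float64(0.4)), (52.5, np.float64(52.4), np.float64(-0.6)), (51.5, np.float64(51.4), np.float64(-0.5)), (50.5, np.float64(50.4), np.float64(0.5)), (49.5, np.float64(49.4), np.float64(-0.6)), (48.8, np.float64(48.8), np.float64(0.2)), (48.2, np.float64(48.2), np.float64(-0.4)), (47.6, np.float64(47.5), np.float64(-0.0)), (47.1, np.float64(47.1), np.float64(-0.2)), (46.6, np.float64(46.6), np.float64(-0.1))] t 7.775
```

No contact force at all, so I'll look before going on.

```bash
python3 - <<'E'
from h import *
a=np.deg2rad(-155.2); x,y=C+50*np.array([np.cos(a),np.sin(a)])
bot.movel([x,y,50],max_speed=60)
s=bot.get_state(); print(s["tcp_pos"],s["opening"],s["contact_force"])
w=imaging.capture("wrist"); sd=imaging.capture("side"); ms=imaging.camera_model("side"); mw=imaging.camera_model("wrist")
u,v=proj(ms,s["tcp_pos"])[0]; print(u,v, proj(mw,s["tcp_pos"]))
c=cv2.resize(sd[185:305,160:300],None,fx=4,fy=4,interpolation=cv2.INTER_CUBIC); cv2.circle(c,(int((u-160)*4),int((v-185)*4)),3,(255,0,255),1)
w2=cv2.resize(w[60:360,180:400],None,fx=1,fy=1)
cv2.imwrite("pics/p2.png",np.hstack([c[:480],cv2.resize(w2,(240,327))[:327].copy() if 0 else cv2.copyMakeBorder(w2,0,180,0,0,cv2.BORDER_CONSTANT)]))
E
```

```text
[465.76146816 213.63316179  49.92024208] -0.000502558329405852 [0.26862591 0.17182912 0.77208065]
255.84527325657132 236.32577083585966 [[278.92091714 245.64282043]]
```

View pics/p2.png

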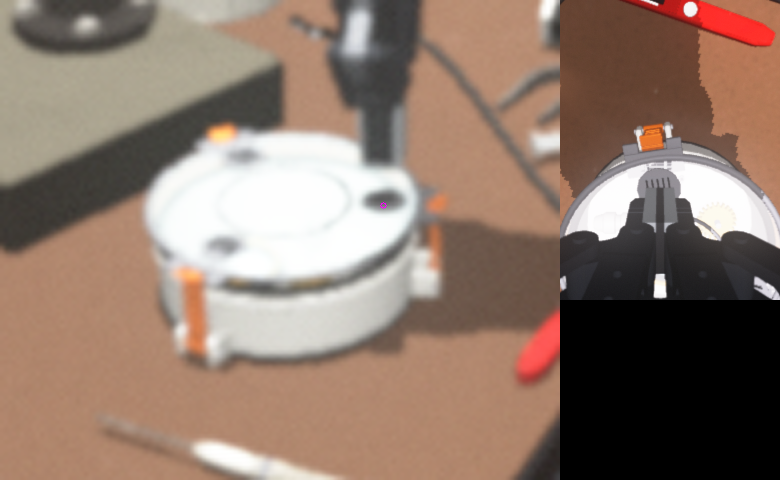

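The side view shows the fingertips, at crop (383,163), hovering some 15–20 mm above the pad, at (383,200), although the TCP is reported at z=50. So the fingers end higher than the nominal TCP. I'll find the true contact height by touch.

```bash
python3 - <<'E'
from h import *
s=bot.get_state()
for n in("side","wrist"):
    print(n,[proj(imaging.camera_model(n),s["tcp_pos"]+[0,0,h]).round(1).tolist() for h in(0,10,15,20)])
x,y=s["tcp_pos"][:2]
print(bot.movel([x,y,25],max_speed=15,threshold=3)); s=bot.get_state(); print(s["t"],s["tcp_pos"],s["contact_force"])
E
```

```text
side [[[255.7, 236.1]], [[255.6, 231.9]], [[255.5, 229.7]], [[255.5, 227.5]]]
wrist [[[278.9, 246.5]], [[278.9, 253.7]], [[278.9, 257.6]], [[278.8, 261.7]]]
True
9.8833 [466.24627034 213.8161153   28.63722692] [ 0.14579079 -1.03306696  3.96329345]
```

Contact came at a TCP height of 28.6, so the true tip is about 25 mm above the TCP. I'll press on from here in steps, watching for the click.

```bash
cat >> h.py <<'E'
def push(x,y,z0,depth,fmax=22):
    """step down from contact height z0 until depth (mm) is reached or force passes fmax"""
    log=[]; pk=0
    for d in np.arange(0.5,depth+.01,.5):
        bot.movel([x,y,z0-d],max_speed=10,threshold=fmax); s=bot.get_state()
        f=s["contact_force"][2]; log.append((round(float(s["tcp_pos"][2]),1),round(float(f),1)))
        if f>fmax: log.append("STOP"); break
        pk=max(pk,f)
        if pk>6 and f<pk-4 and d>4: log.append("CLICK"); break
    print(log,"t",bot.get_state()["t"])
E
python3 - <<'E'
from h import *
x,y=[466.0,213.7]
push(x,y,28.8,7)
w=imaging.capture("side"); cv2.imwrite("pics/s3.png",cv2.resize(w[185:305,160:300],None,fx=5,fy=5,interpolation=cv2.INTER_CUBIC))
E
```

```text
[(28.5, 4.2), (28.1, 5.0), (27.8, 5.8), (27.4, 5.8), (27.1, 7.7), (25.4, 0.6), (24.9, 0.0), (24.7, 1.1), (24.3, 0.8), 'CLICK'] t 12.1333
```

View pics/s3.png

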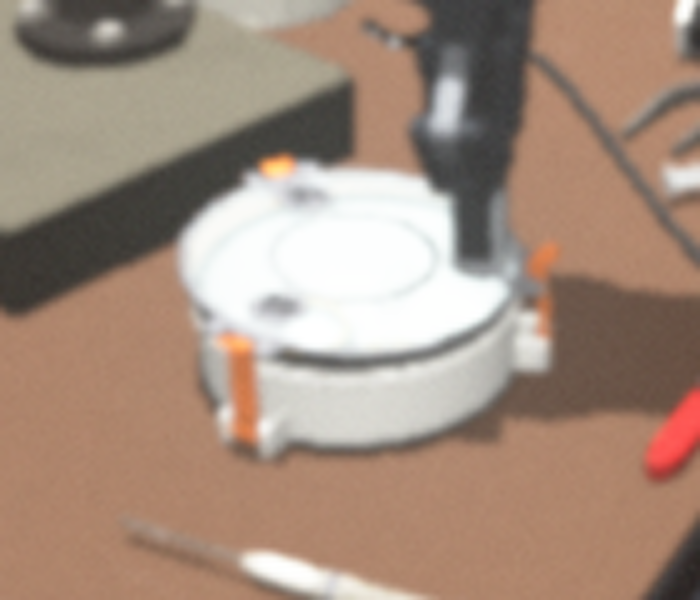

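The force peaked at 7.7 N and then dropped, with the tip on pad 1 in the view (470,262). I'll push on a little to feel the cord and confirm the lug is past the catch.

```bash
python3 - <<'E'
from h import *
x,y=[466.0,213.7]
push(x,y,24.3,4,fmax=12)
bot.movel([x,y,62],max_speed=120)
bot.move_ptp([440,202,90],[np.pi,0,YAW]); bot.dwell(.2)
w=imaging.capture("wrist"); sd=imaging.capture("side")
m=imaging.camera_model("wrist"); u,v=proj(m,[440.9,202,50])[0]; print(u,v)
u,v=int(u),int(v); c=w[max(v-60,0):v+60,u-70:u+70]
A=cv2.resize(c,(400,int(400*c.shape[0]/c.shape[1])),interpolation=cv2.INTER_CUBIC)
B=cv2.resize(sd[225:285,240:310],(400,343),interpolation=cv2.INTER_CUBIC)
h=min(len(A),len(B)); cv2.imwrite("pics/p4.png",np.hstack([A[:h],B[:h]])); print(bot.get_state()["t"])
E
```

```text
[(23.9, 1.8), (23.4, 3.8), (23.0, 5.4), (22.6, 7.3), (22.2, 8.6), (21.8, 9.9), (21.4, 11.3), (21.0, 12.5), 'STOP'] t 14.1833
278.69064310435965 225.7853669046862
15.2667
```

View pics/p4.png

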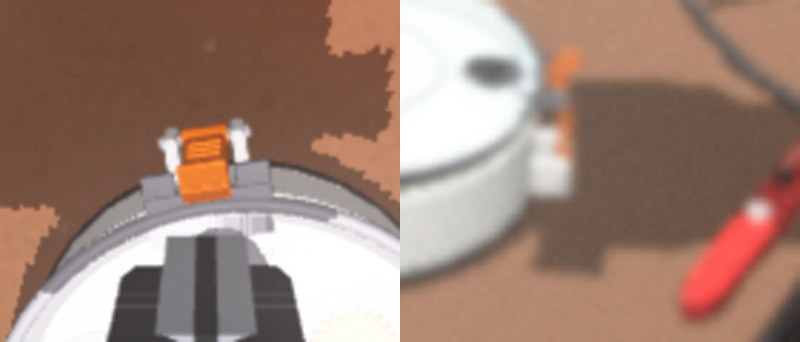

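The catch head at (205,185) now lies over the lug: catch 1 has clicked, and the force curve shows the cord stiffness. Now the other two, with the corrected heights.

```bash
cat >> h.py <<'E'
def full(deg):
    a=np.deg2rad(deg); x,y=C+50*np.array([np.cos(a),np.sin(a)])
    bot.move_ptp([x,y,60],[np.pi,0,YAW]); bot.movel([x,y,36],max_speed=80); bot.dwell(.1)
    f0=bot.get_state()["contact_force"][2]; log=[]; pk=0; click=False
    for z in [32.5,31,30,29,*np.arange(28.5,20.9,-.5)]:
        bot.movel([x,y,z],max_speed=12,threshold=18); s=bot.get_state(); f=s["contact_force"][2]-f0
        log.append((round(float(s["tcp_pos"][2]),1),round(float(f),1)))
        if f>pk and not click: pk=f
        if pk>5 and f<pk-3: click=True
        if f>20 or (click and f>8): break
    bot.movel([x,y,60],max_speed=120)
    print(deg,"click",click,log,"t",bot.get_state()["t"])
E
python3 - <<'E'
from h import *
full(-35.2)
E
```

```text
-35.2 click True [(32.4, -0.0), (30.9, -0.6), (29.9, 0.7), (29.1, 2.6), (28.7, 4.1), (28.4, 6.1), (27.9, 5.3), (27.6, 6.7), (27.2, 8.7), (26.9, 10.0), (26.7, 11.6), (26.6, 14.7), (25.0, 5.5), (24.4, 5.9), (23.5, 3.4), (23.4, 6.3), (23.1, 8.4)] t 21.275
```

```bash
python3 - <<'E'
from h import *
full(84.8)
bot.movel([500,222,130],max_speed=150); bot.move_ptp([470,215,250],[np.pi,0,YAW]); bot.dwell(.3)
w=imaging.capture("wrist"); m=imaging.camera_model("wrist")
T=[]
for d in(-155.2,-35.2,84.8):
    a=np.deg2rad(d); u,v=proj(m,[*(C+71*np.array([np.cos(a),np.sin(a)])),50])[0].astype(int)
    T.append(cv2.resize(w[v-22:v+22,u-22:u+22],(260,260),interpolation=cv2.INTER_CUBIC))
sd=imaging.capture("side")[205:285,190:290]
T=np.hstack(T); B=cv2.resize(sd,(400,320),interpolation=cv2.INTER_CUBIC)
cv2.imwrite("pics/p5.png",np.vstack([T,cv2.copyMakeBorder(B,0,0,0,T.shape[1]-400,cv2.BORDER_CONSTANT)])); print(bot.get_state()["t"])
E
```

```text
84.8 click True [(32.5, 0.7), (30.9, 0.7), (29.9, -0.3), (28.9, 0.2), (28.5, 0.1), (28.1, 1.7), (27.7, 3.5), (27.4, 4.1), (26.7, 3.6), (26.4, 5.1), (26.1, 7.1), (25.8, 9.4), (25.7, 11.3), (25.6, 15.1), (23.3, 0.0), (22.6, 1.7), (22.5, 4.6), (22.1, 6.4), (21.8, 6.8), (21.5, 8.2)] t 27.9583
29.7083
```

View pics/p5.png

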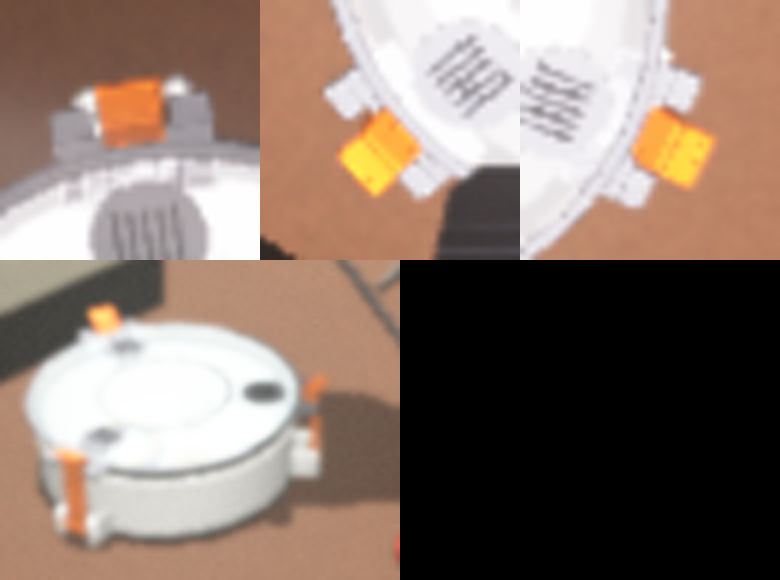

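All three catch heads (at (130,110), (380,150) and (675,145) in the crops) now lie over the notched lugs. The lid is level and the robot is clear, so I'm handing in.

```bash
python3 -c "
from bench import bot
print(bot.sign_off(), bot.get_state()['t'])"
```

```text
the job is handed in; nothing more can be done
the job is handed in; nothing more can be done
```

All three catches clicked over the lid with measured presses of about 15 N at most; I then moved the arm clear and handed in at about 30 s, but nothing in the pictures marks which catch is number 1, so I pressed them counter-clockwise from the one nearest the robot.

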